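# Make up two gauge kits from the stock

### The arm

A 6-joint arm with a two-finger parallel gripper is mounted at the origin on a cart in front of the work surface, level with it; the furniture and walls round the work are solid. World frame = base frame: x ahead of the robot, y to its left, z up, the work surface at z = 0. Lengths are in m, angles in rad, forces in N, time in s.
With the tool pointing down it reaches from about 0.35 to 0.975 m from the base axis. Payload 17.4 kg.
Tool frame: the origin (TCP) lies at the very end of the fingers, on their centre line; the grasp point (between the pads) lies env.grasp_offset behind it (env.grasp_offset is the distance from the TCP to the grasp point, in m); z points along the fingers, y is the direction in which the jaws open and shut (so a half turn about z gives the same grasp; the last joint's range is limited). The gripper opens to 85 mm and grips with 20 to 120 N. Pads are 22 mm wide; open, the fingers measure 114 mm over their backs; the gripper's body (76 mm by 85 mm) begins 54 mm behind the grasp point. The pads swing forward as they close: fully open they stand 13 mm farther back than shut.
Start: joints at [1.142, 0.116, 1.442, -0, 1.584, -0.038], TCP at [0.257, 0.624, 0.231] pointing down, gripper open.
Joint ranges: [-2.83, 2.83], [-0.83, 2.19], [0.07, 2.5], [-1.14, 4.28], [0.01, 3], [-2.97, 2.97]. Speed limits (rad/s): [1.89, 1.89, 2.22, 3.14, 3.14, 3.14].

### API

Orientations are given as [roll, pitch, yaw] about the fixed x, y, z axes, in that order (R = Rz(yaw) Ry(pitch) Rx(roll)).
In Python, from station import env, eyes, workorder gives the robot as it stands.
- The arm moves only by the tool servo_tool, never from a script. Its argument "steps" is text: rows parted by semicolons, each of 4 numbers parted by spaces: the shift along the tool's x, y, z in cm, then the turn about the tool's z in degrees. In form: x y z twist; .... A call has 1 to 12 rows; each row is the pose to reach, as a shift and turn from the pose commanded when the call began, along the tool's axes at that moment; what a row does not reach only later rows make up. A row lasts 1/8 s, in which the tool goes at most 62.5 mm and 10.7 degrees, less where a joint would pass 70% of its speed; a pose out of reach is approached as far as the arm can. A call with a gripper value outside its range is refused whole. "claw" is the closure, from -1 (fully open) to 1 (shut), so that 0 is half open, set as the call begins (left out, the last holds). The fingers move at their own pace and stop on an object; "squeeze" is the grip in N (left out, the last holds). Time passes only in rows, so rows that repeat a pose let the fingers close. It gives the time, the measured TCP pose, the force and the opening at its end, in the units of the state.
- env.sense(): the state, without advancing time (a new reading comes with each control period).
- eyes.capture(name): name is "side" or "top"; returns a dict with "image" (480x640x3 uint8, red, green, blue), "K" (3x3 intrinsics, pixels), "origin" and "orientation" of the camera in the world. Camera axes: x right, y up, looking along -z (the intrinsics and any distortion apply to the point x, -y, -z); pixel columns grow to the right and rows downward; lengths in m; the calibration is good to about 2 mm. A picture is of the moment at which its call begins. There is no depth.
- workorder.sign_off(): hands the job in, once; it reports no verdict.
The state is a dict: "time": time; "qpos": joint angles; "qd": joint speeds; "tau": joint torques, N m; "eef_pos": TCP position; "tool_rot": TCP orientation; "ft_force": force on the tool from outside, world axes, zero at the start; "wrist_torque": the same for the moment, N m; "finger_gap": finger opening in m.
Only numpy, scipy, OpenCV 4.12 (cv2) and the standard library are available. Lean on these libraries where they do the work, as an engineer would, in place of code of your own. Each camera call takes 0.05 s, during which the arm holds its last target. There are 200 camera calls.

### The job

Make up the two inspection kits from the stock on the green mat: the large ring gauge, the gauge block and the brass pin go into the blue tray, the small ring gauge and the black pin into the yellow tray, each set down upright in the foam pocket cut for it so that it sits on the pocket floor. Set the gauges down, do not let them fall; leave the bright steel pin and the black loupe standing where they are.

Things in the scene. Friction and masses are not known exactly. Their poses are not given: they have to be found in the camera images.
- kit_blue: Kit tray with blue rim and pocket floors and a dark foam inlay; fixed, 100 (x) x 135 (y) x 10.5 mm high. Origin: centre of its underside. Pockets open at the top, 7 mm deep, floors at z = 3 mm. Centres (x, y) in its own frame, mm: (0, -27) round, 70 diameter, for the large ring; (26, 38) round, 29 diameter, for the pin; (-24, 38) oblong, 21 (x) by 42 (y), for the gauge block.
- kit_yellow: Kit tray with yellow rim and pocket floors and a dark foam inlay; fixed, 100 (x) x 135 (y) x 10.5 mm high. Origin: centre of its underside. Pockets open at the top, 7 mm deep, floors at z = 3 mm. Centres (x, y) in its own frame, mm: (10, -26) round, 46 diameter, for the small ring; (-10, 34) round, 29 diameter, for the pin.
- ring_large: Large ring gauge, bright steel with a dark knurled band round its rim, 58 mm outside diameter, 30 mm bore, 22 mm high, 0.33 kg, lying flat on the green mat. Origin at the centre of its underside, z up its axis.
- ring_small: Small ring gauge, bright steel with a dark knurled band, 34 mm outside diameter, 16 mm bore, 14 mm high, 0.08 kg, lying flat on the green mat. Origin at the centre of its underside, z up its axis.
- pin_brass: Short turned pin of brass (pale yellow), 31 mm tall: foot 16 mm diameter, collar 19 mm diameter from 11 to 14 mm up, thinner stem above tapering to 10 mm. Grip it at the collar. Origin at the centre of its underside, z up its axis; it starts standing on the mat.
- pin_black: The same kind of pin in black finish, 28 mm tall: foot 16 mm diameter, collar 19 mm from 11 to 14 mm up. Origin at the centre of its underside, z up its axis; it starts standing on the mat.
- gauge_block: Rectangular bright steel gauge block, 9 mm (its x) by 30 mm (its y) by 20 mm high. Origin at the centre of its underside; it starts standing on the mat on its 9 by 30 face.
- pin_steel: The same kind of pin in bright bare steel, 34 mm tall, collar 19 mm; belongs to neither kit and stays where it stands on the mat. (Desk top z = 0; the green mat, right of the vice, is 2 mm thick; the vice stands 105 mm high, the granite plate left of the trays 90 mm.)
- loupe: Black eye loupe, a black ring round a pale lens, 36 mm in diameter, 26 mm high, standing on the mat; belongs to neither kit and stays where it stands.

How it is judged:
By the outcome, as a careful person would: the job done as asked, in the order asked, and still so for the second after the job is handed in, with the robot touching nothing.
It also fails if it takes over 115 s, if anything falls off the work surface, if the arm or the gripper's body presses on something with over 40 N, if the wrist force passes 120 N, or if a joint passes its speed limit or range.

## Working session

There is one attempt and no reset: what is moved stays moved. The work goes in short steps, Python scripts to look and compute and a tool call to move; the robot and the scene stay as the last step left them, time stands still between calls to the robot, and variables do not carry over. Pictures are saved under pics/ and viewed, about 12 in all and at most 16, crops included, and the job is handed in when it is done.

Besides the shell and the picture viewer there is one more tool, called after "Request:" as name(argument=value, ...) on one line, values as JSON. servo_tool: Moves the arm, as the interface text tells. Its arguments: {"type":"object","properties":{"steps":{"type":"string"},"claw":{"type":"number"},"squeeze":{"type":"number"}},"required":["steps"]}

```bash
ls; mkdir -p pics; python3 - <<'E'
from station import env, eyes, workorder
import cv2
for n in("side","top"):
    c=eyes.capture(n); cv2.imwrite(f"pics/{n}0.png",c["image"][:,:,::-1])
    print(n,{k:v for k,v in c.items() if k!="image"})
print(env.sense(),env.grasp_offset)
E
```

```text
pics
side {'K': array([[568.80665616,   0.        , 308.35326375],
       [  0.        , 568.80665616, 240.84823858],
       [  0.        ,   0.        ,   1.        ]]), 'origin': array([ 0.24736731, -0.70475551,  0.62042368]), 'orientation': array([ 0.83812385,  0.0137338 , -0.41539447])}
top {'K': array([[469.5699668 ,   0.        , 323.19819972],
       [  0.        , 469.5699668 , 250.35944646],
       [  0.        ,   0.        ,   1.        ]]), 'origin': array([ 0.42292183, -0.12021632,  0.89782444]), 'orientation': array([ 0.11539779,  0.00181423, -1.55446864])}
{'time': 0.1, 'qpos': array([ 1.14220736e+00,  1.16412407e-01,  1.44218540e+00, -5.75021477e-06,
        1.58398188e+00, -3.78269958e-02]), 'qd': array([-0.0003049 , -0.0028055 , -0.00214988,  0.00052552, -0.00148407,
        0.00010473]), 'tau': array([ 1.26331586e-03, -7.33673644e+01, -6.33789396e+01,  5.28539158e-05,
        5.32660430e-03, -6.83257781e-05]), 'eef_pos': array([0.25706156, 0.6239583 , 0.23066138]), 'tool_rot': array([-3.14060610e+00, -3.15820861e-05,  2.75083060e+00]), 'ft_force': array([-0.14232438, -0.10605319,  0.79457677]), 'wrist_torque': array([ 0.01751601,  0.06672479, -0.00390647]), 'finger_gap': 0.08562050790660974} 0.0187
```

View pics/top0.png

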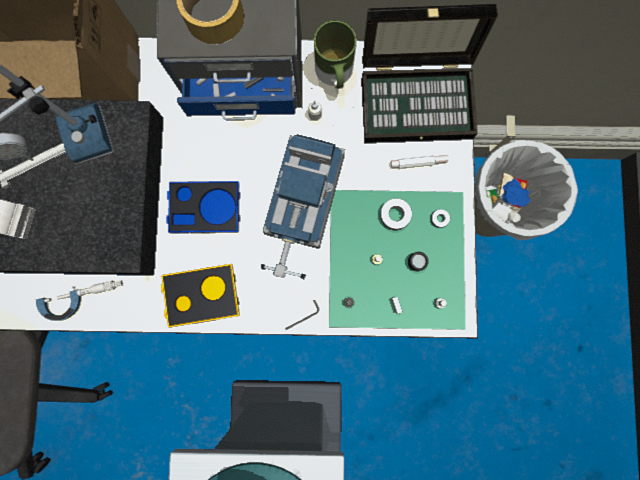

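View pics/side0.png

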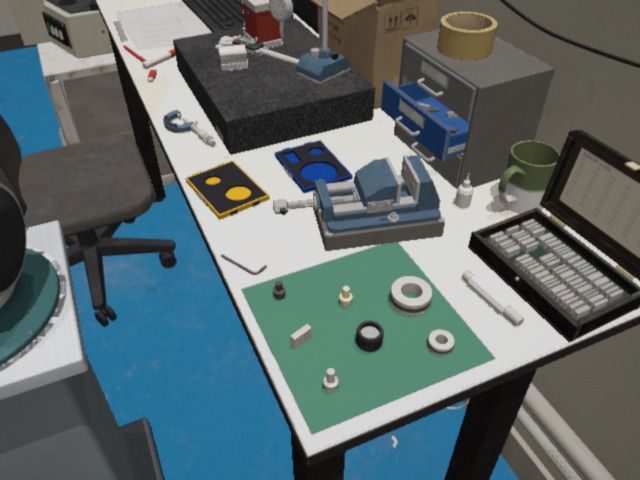

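```bash
cat > h.py <<'E'
import numpy as np, cv2
from scipy.spatial.transform import Rotation as R
from station import env, eyes, workorder
def cap(n): return eyes.capture(n)
def world(c,u,v,z):
    K=c["K"]; d=np.array([(u-K[0,2])/K[0,0],-(v-K[1,2])/K[1,1],-1])
    d=R.from_euler("xyz",c["orientation"]).apply(d); o=c["origin"]
    return o+d*(z-o[2])/d[2]
def proj(c,p):
    q=R.from_euler("xyz",c["orientation"]).inv().apply(np.asarray(p)-c["origin"])
    K=c["K"]; return K[0,0]*q[0]/-q[2]+K[0,2], K[1,1]*-q[1]/-q[2]+K[1,2]
def crop(c,u0,v0,u1,v1,s,name):
    im=cv2.resize(c["image"][v0:v1,u0:u1,::-1],None,fx=s,fy=s,interpolation=cv2.INTER_CUBIC)
    for u in range(-(-u0//20)*20,u1,20): cv2.putText(im,str(u),(int((u-u0+.5)*s),9),0,.35,(0,0,255)); cv2.line(im,(int((u-u0+.5)*s),10),(int((u-u0+.5)*s),16),(0,0,255))
    for v in range(-(-v0//20)*20,v1,20): cv2.putText(im,str(v),(0,int((v-v0+.5)*s)),0,.35,(0,0,255)); cv2.line(im,(24,int((v-v0+.5)*s)),(30,int((v-v0+.5)*s)),(0,0,255))
    cv2.imwrite(f"pics/{name}.png",im)
def go(x,y,z,yaw):
    "shift (cm) in tool axes and twist (deg) to TCP x,y,z (m), tool yaw (deg), from measured pose"
    s=env.sense(); T=R.from_euler("xyz",s["tool_rot"])
    d=T.inv().apply(np.array([x,y,z])-s["eef_pos"])*100
    ty=np.degrees(s["tool_rot"][2]); tw=(ty-yaw+180)%360-180   # tool z is down
    print("shift cm",d.round(2),"twist",round(tw,1))
E
python3 - <<'E'
from h import *
c=cap("top")
crop(c,325,180,480,335,4,"mat"); crop(c,155,170,255,335,3.6,"trays")
hsv=cv2.cvtColor(c["image"],cv2.COLOR_RGB2HSV)
for n,lo,hi in(("blue",(110,180,120),(130,255,255)),("yel",(20,180,120),(35,255,255))):
    m=cv2.inRange(hsv,lo,hi); m[:170]=0;m[335:]=0;m[:,:155]=0;m[:,255:]=0
    k,_,st,ce=cv2.connectedComponentsWithStats(m)
    for i in range(1,k):
        if st[i,4]>40: print(n,st[i],ce[i].round(1),world(c,*ce[i],.003).round(4))
    r=cv2.minAreaRect(cv2.findNonZero(m)); print(r,[world(c,*p,.0105).round(4)[:2] for p in cv2.boxPoints(r)],world(c,*r[0],.0105))
E
```

```text
blue [205 221  33  11  45] [225.2 229.7] [0.5636 0.0728 0.003 ]
((202.0, 206.5), (49.0, 70.0), 90.0) [array([0.6541, 0.1876]), array([0.6562, 0.0521]), array([0.5603, 0.0485]), array([0.5582, 0.1824])] [0.60691727 0.11762063 0.0105    ]
yel [161 264  78  63 377] [200.7 295.4] [0.4368 0.1141 0.003 ]
yel [201 276  24  24 459] [212.8 287.4] [0.4524 0.092  0.003 ]
yel [176 296  15  15 185] [182.8 303.1] [0.4218 0.1474 0.003 ]
((198.86488342285156, 295.1891784667969), (52.27887725830078, 73.97954559326172), 80.53767395019531) [array([0.4729, 0.1946]), array([0.4982, 0.0574]), array([0.4015, 0.0376]), array([0.3768, 0.1731])] [0.43702159 0.11569907 0.0105    ]
```

View pics/mat.png

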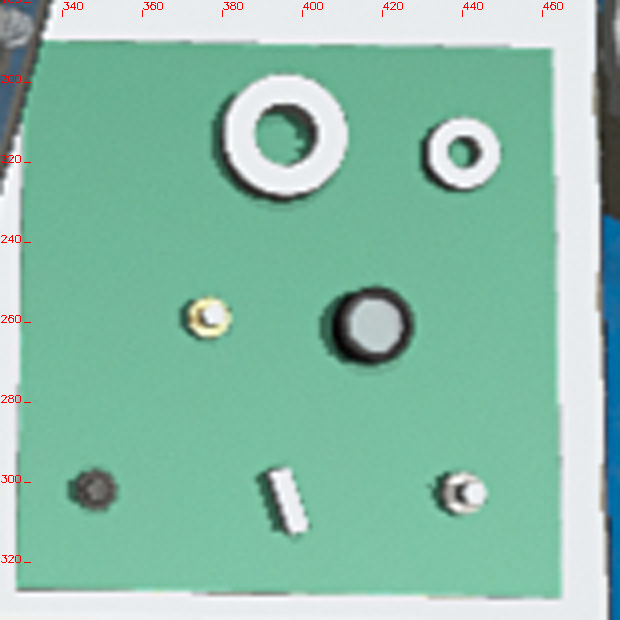

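View pics/trays.png

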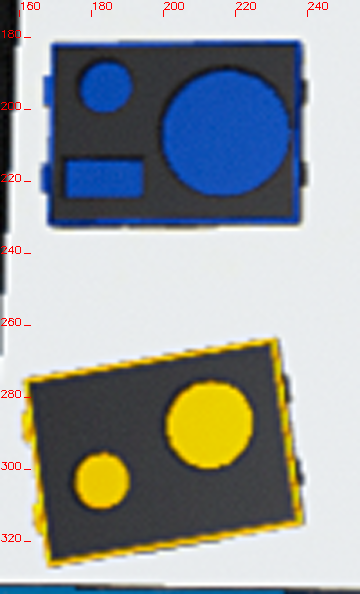

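Pixel readings, top view. Tray pockets: blue large (217.0, 206.2), blue pin (183.7, 193.4), blue oblong (183.4, 219.2). Stock: large ring top (395.5, 213.5), small ring (440, 217.8), brass pin (377, 259), black pin (348, 302), block (396.6, 304.5). The block's long axis runs (279,469)→(298,531) in crop pixels.

```bash
cat >> h.py <<'E'
E
python3 - <<'E'
from h import *
c=cap("top"); s=cap("side")
P=dict(ringL=(395.5,213.5,.024),ringS=(440,217.75,.016),brass_collar=(376.4,259,.0145),brass_top=(377.2,258.5,.033),black=(348.2,302.2,.016),block=(396.6,304.5,.022),
 bL=(217,206.2,.003),bP=(183.7,193.4,.003),bB=(183.4,219.2,.003),bctr=(202.3,206.9,.0105),yS=(212.8,287.4,.003),yP=(182.8,303.1,.003),gran=(160,200,.09),vice1=(268,225,.09),vice2=(292,140,.105))
for k,(u,v,z) in P.items():
    w=world(c,u,v,z); print(k,w.round(4),"side px",np.round(proj(s,w),1))
for p,q in(((392.75,297.75),(397.5,313.1)),((391.5,297.25),(396.5,313))):
    d=world(c,*q,.022)-world(c,*p,.022); print("block len",np.linalg.norm(d),"ang",np.degrees(np.arctan2(d[1],d[0])))
crop(s,235,250,485,400,3.2,"mats"); crop(s,180,120,360,220,4.4,"trays_s")
E
```

```text
ringL [ 0.5965 -0.2525  0.024 ] side px [410.2 290.6]
ringS [ 0.5912 -0.3384  0.016 ] side px [440.2 339.2]
brass_collar [ 0.5105 -0.2177  0.0145] side px [345.  297.3]
brass_top [ 0.5096 -0.2171  0.033 ] side px [344.6 288.3]
black [ 0.4285 -0.1652  0.016 ] side px [278.2 289.6]
block [ 0.4256 -0.2546  0.022 ] side px [300.6 331.7]
bL [0.6095 0.0905 0.003 ] side px [318.5 173.6]
bP [0.6338 0.1565 0.003 ] side px [315.8 152.8]
bB [0.5829 0.1545 0.003 ] side px [292.2 159.5]
bctr [0.6061 0.117  0.0105] side px [311.  163.4]
yS [0.4523 0.0919 0.003 ] side px [238.2 194.7]
yP [0.4217 0.1474 0.003 ] side px [212.8 182.3]
gran [0.6009 0.1706 0.09  ] side px [296.2 113.5]
vice1 [ 0.5595 -0.0203  0.09  ] side px [318.7 173. ]
vice2 [ 0.708  -0.0596  0.105 ] side px [412.3 155.7]
block len 0.029427996238135516 ang -162.68911646851626
block len 0.030268258223823275 ang -162.2512785436855
```

View pics/mats.png

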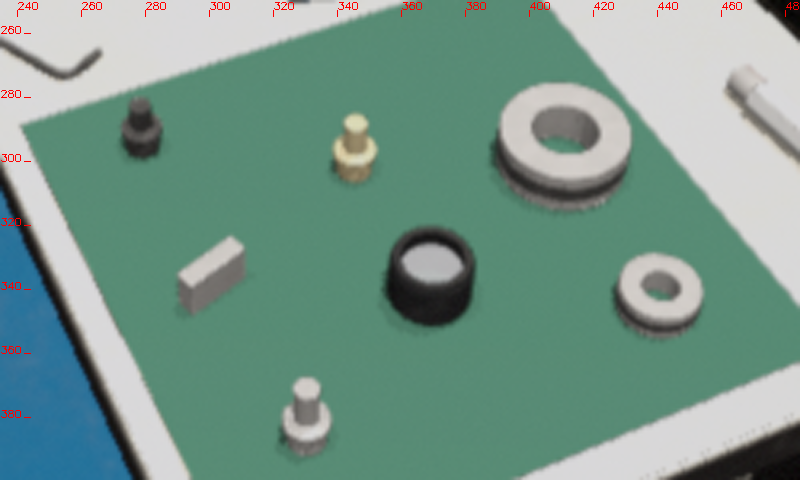

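Side view confirms the top-view positions to within about 1 px: ring L (411, 291), ring S (441, 339), brass top (346, 287), black collar (278.6, 290), block (300.4, 331). The granite edge near the blue tray matters for the gripper body, so I'll check it.

```bash
python3 - <<'E'
from h import *
c=cap("top")
crop(c,125,90,255,190,6,"gran")
for u,v in((158,180),(156,230),(160,150),(155,260)): print(u,v,world(c,u,v,0).round(4),world(c,u,v,.09).round(4))
s=cap("side")
for y in(.17,.185,.2): print(y,[np.round(proj(s,(x,y,z)),1) for x in(.5,.6) for z in(0,.09)])
E
```

```text
158 180 [0.6606 0.2091 0.    ] [0.6367 0.1761 0.09  ]
156 230 [0.5614 0.2074 0.    ] [0.5475 0.1745 0.09  ]
160 150 [0.7213 0.2086 0.    ] [0.6914 0.1757 0.09  ]
155 260 [0.5031 0.206  0.    ] [0.4951 0.1733 0.09  ]
0.17 [array([249., 167.]), array([244.9, 125.6]), array([297.2, 154.7]), array([295.9, 113.7])]
0.185 [array([246.5, 163. ]), array([242.2, 121.7]), array([294.3, 150.9]), array([292.8, 110.1])]
0.2 [array([243.9, 159. ]), array([239.5, 118. ]), array([291.4, 147.1]), array([289.8, 106.5])]
```

View pics/trays_s.png

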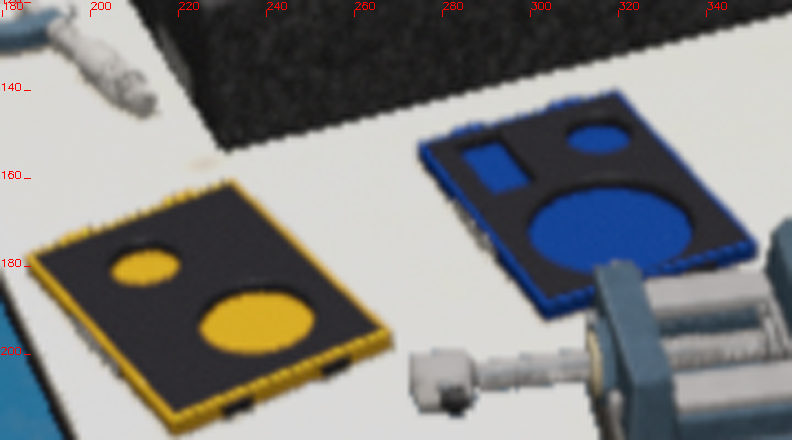

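```bash
python3 - <<'E'
from h import *
go(.5965,-.2525,.20,90); go(.45,.1,.22,90)
E
```

```text
shift cm [-64.77 -68.12   3.13] twist 67.6
shift cm [-37.8  -41.11   1.12] twist 67.6
```

Request:
servo_tool(steps="-4 -4.5 0 9;-8.5 -9 0 18;-12.5 -13.5 0 27;-17 -18 0 36;-21 -22.5 0 45;-25.5 -27 0 54;-29.5 -31.5 0 63;-34 -36 0 67.6;-38 -40.5 0 67.6;-42.5 -45 0 67.6;-46.5 -49.5 0 67.6;-51 -54 0 67.6", claw=-1, squeeze=50)

```text
time: 1.85
eef_pos: [0.5228, -0.0705, 0.2317]
tool_rot: [3.141, 0.0, 1.571]
ft_force: [0.0, 1.6, -0.6]
finger_gap: 0.0857
```

```bash
python3 - <<'E'
from h import *
print(env.sense()["tool_rot"]); go(.5965,-.2525,.12,90)
E
```

```text
[3.14071325e+00 2.78690415e-05 1.57065506e+00]
shift cm [-18.19   7.36  11.17] twist -0.0
```

Request:
servo_tool(steps="-4 1.6 0 0;-8 3.2 1 0;-12 4.8 3 0;-15.5 6.3 6 0;-18.2 7.4 9 0;-18.2 7.4 11.2 0;-18.2 7.4 11.2 0;-18.2 7.4 11.2 0")

```text
time: 2.85
eef_pos: [0.5969, -0.2498, 0.1208]
tool_rot: [3.14, 0.001, 1.572]
ft_force: [0.8, 0.7, 1.4]
finger_gap: 0.0853
```

```bash
python3 - <<'E'
from h import *
c=cap("side"); crop(c,330,170,500,330,3.7,"r1"); go(.5965,-.2525,.008,90); s=env.sense(); print(s["eef_pos"],proj(c,s["eef_pos"]))
E
```

```text
shift cm [-0.25 -0.08 11.31] twist 0.0
[ 0.59703232 -0.24990143  0.12108789] (np.float64(417.40949817863725), np.float64(238.5884770615943))
```

View pics/r1.png

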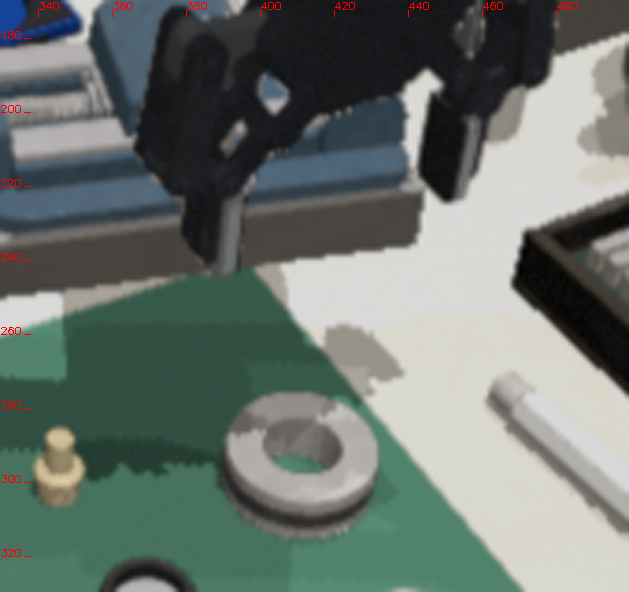

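Request:
servo_tool(steps="-0.25 -0.1 3 0;-0.25 -0.1 6 0;-0.25 -0.1 8.5 0;-0.25 -0.1 10 0;-0.25 -0.1 11 0;-0.25 -0.1 11.3 0;-0.25 -0.1 11.3 0")

```text
time: 3.78
eef_pos: [0.5959, -0.253, 0.0069]
tool_rot: [3.141, 0.0, 1.571]
ft_force: [0.3, 0.2, -0.4]
finger_gap: 0.0856
```

Request:
servo_tool(steps="0 0 0 0;0 0 0 0;0 0 0 0;0 0 0 0;0 0 0 0;0 0 0 0", claw=1, squeeze=60)

```text
time: 4.53
eef_pos: [0.5962, -0.2531, 0.0078]
tool_rot: [3.14, 0.001, 1.571]
ft_force: [-2.5, 2.4, 10.3]
finger_gap: 0.0547
```

Request:
servo_tool(steps="0 0 0 0;0 0 0 0;0 0 -0.3 0;0 0 -0.6 0;0 0 -1 0;0 0 -1 0")

```text
time: 5.28
eef_pos: [0.5956, -0.2529, 0.0165]
tool_rot: [3.141, 0.0, 1.571]
ft_force: [-0.1, 0.1, -3.2]
finger_gap: 0.0546
```

```bash
python3 - <<'E'
from h import *
c=cap("side"); crop(c,350,220,480,330,5,"r2"); s=env.sense(); print(s["finger_gap"],s["ft_force"],s["wrist_torque"],s["eef_pos"])
E
```

```text
0.05451857731642819 [ 0.41122037  0.73330539 -3.82744225] [-0.03159633  0.03808978 -0.0375588 ] [ 0.59558608 -0.25292124  0.01638906]
```

View pics/r2.png

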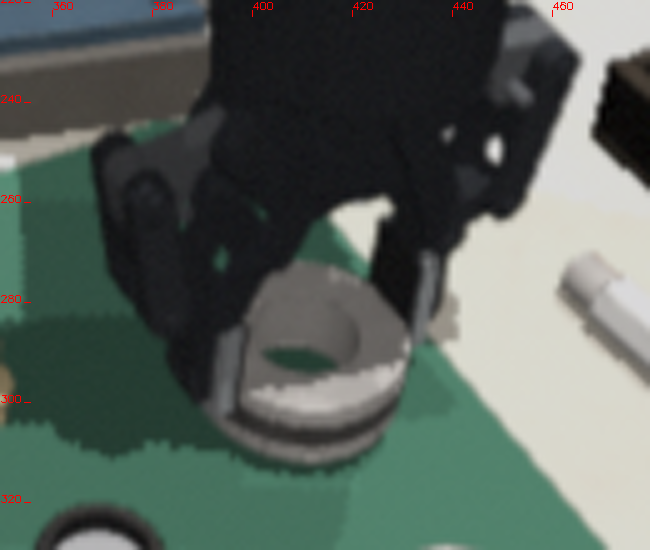

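Request:
servo_tool(steps="0 0 -3 0;0 0 -7 0;0 0 -11 0;0 0 -15 0;2 0 -18 0;6 0.2 -18.5 0;11 0.4 -18.5 0;16 0.6 -18.5 0;21 0.8 -18.5 0;26 1 -18.5 0;30.5 1.2 -18.5 0;33.5 1.2 -18.5 0")

```text
time: 6.82
eef_pos: [0.6073, 0.0841, 0.2011]
tool_rot: [-3.141, -0.0, 1.572]
ft_force: [-0.9, -0.0, -4.1]
finger_gap: 0.0545
```

Request:
servo_tool(steps="0.85 0 0 0;0.85 0 0 0;0.85 0 3 0;0.85 0 6 0;0.85 0 9 0;0.85 0 12 0;0.85 0 14 0;0.85 0 15.5 0;0.85 0 15.5 0;0.85 0 15.5 0")

```text
time: 8.07
eef_pos: [0.6081, 0.0906, 0.0474]
tool_rot: [3.14, -0.0, 1.571]
ft_force: [-0.4, -0.3, -3.9]
finger_gap: 0.0544
```

```bash
python3 - <<'E'
from h import *
c=cap("side"); t=cap("top"); crop(t,155,165,285,260,5,"r3"); go(.608,.0905,.010,90); s=env.sense(); print(s["finger_gap"],s["ft_force"],s["eef_pos"])
E
```

```text
shift cm [-0.02 -0.01  3.74] twist 0.0
0.05442089890336095 [ 0.13459581 -0.67123747 -3.31868351] [0.60807482 0.09067588 0.04741593]
```

View pics/r3.png

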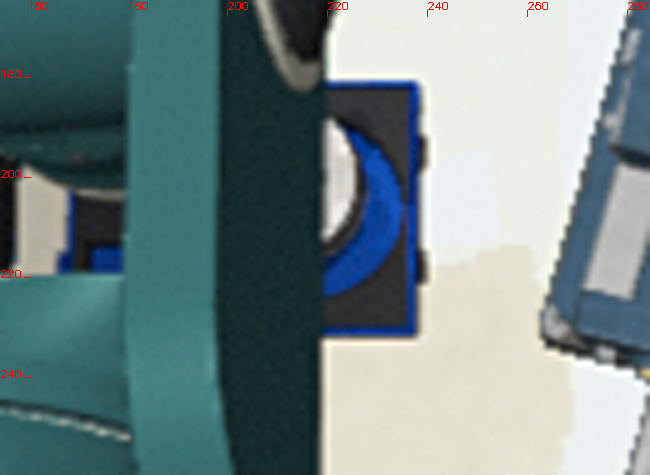

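Request:
servo_tool(steps="0 -0.1 1 0;0 -0.1 2 0;0 -0.1 2.7 0;0 -0.1 3.2 0;0 -0.1 3.5 0;0 -0.1 3.7 0;0 -0.1 3.8 0;0 -0.1 3.8 0")

```text
time: 9.18
eef_pos: [0.6067, 0.0907, 0.0089]
tool_rot: [3.141, -0.0, 1.571]
ft_force: [-4.8, -0.1, 3.2]
finger_gap: 0.0542
```

Request:
servo_tool(steps="0 0 0 0;0 0 0 0;0 0 0 0;0 0 0 0;0 0 -2 0;0 0 -5 0;0 0 -9 0;0 0 -13 0;-4 0 -16 0;-9 0 -18 0;-14 0 -18 0;-18 0 -18 0", claw=-1)

```text
time: 10.68
eef_pos: [0.6064, -0.0912, 0.1904]
tool_rot: [3.14, 0.0, 1.57]
ft_force: [0.5, 0.8, -0.7]
finger_gap: 0.0854
```

```bash
python3 - <<'E'
from h import *
t=cap("side"); crop(t,180,120,360,240,4.4,"r4"); go(.4256,-.2546,.12,17.5); go(.3,-.15,.20,17.5)
E
```

```text
shift cm [-16.01 -18.04   7.01] twist 72.4
shift cm [ -5.59 -30.61  -1.02] twist 72.4
```

View pics/r4.png

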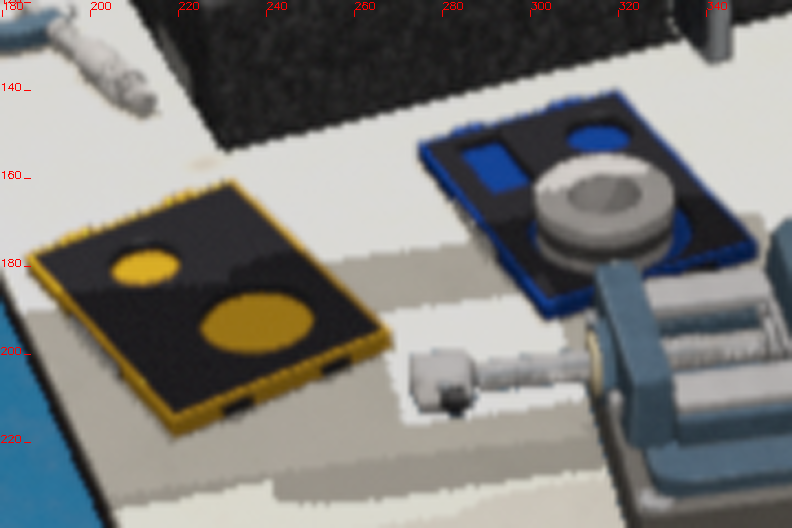

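Request:
servo_tool(steps="-3 -3 0 9;-6 -6 0 18;-9 -9 0 27;-12 -12 0 36;-14 -15 0 45;-16 -18.2 0 54;-16.1 -18.2 2 63;-16.1 -18.2 5 72.4;-16.1 -18.2 7 72.4;-16.1 -18.2 8 72.4;-16.1 -18.2 8 72.4", claw=0)

```text
time: 12.1
eef_pos: [0.4246, -0.2503, 0.1084]
tool_rot: [-3.141, 0.0, 0.31]
ft_force: [0.7, -0.4, 0.4]
finger_gap: 0.0425
```

```bash
python3 - <<'E'
from h import *
t=cap("side"); crop(t,235,210,385,350,4.2,"b1"); go(.4237,-.2552,.0145,17.5); print(proj(t,(.4237,-.2552,.022)),proj(t,env.sense()["eef_pos"]))
E
```

```text
shift cm [-0.26  0.41  9.45] twist 0.2
(np.float64(299.4650935869344), np.float64(332.5009334682971)) (np.float64(297.1189743170717), np.float64(284.8148401510308))
```

View pics/b1.png

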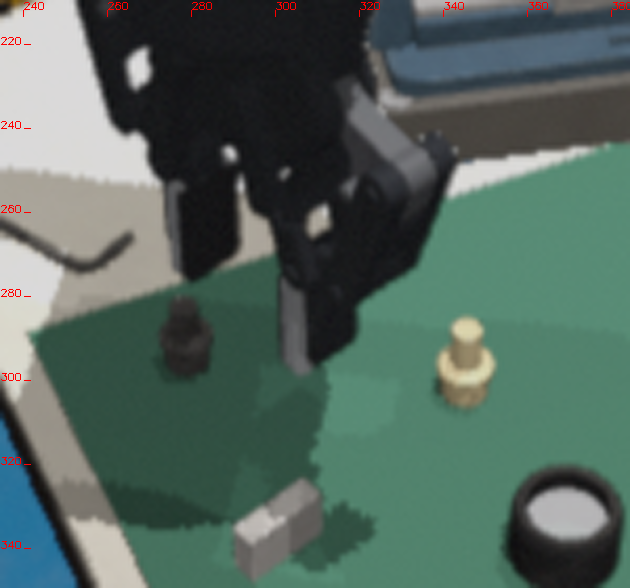

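Request:
servo_tool(steps="-0.25 0.4 2 0;-0.25 0.4 5 0;-0.25 0.4 7.5 0;-0.25 0.4 8.8 0;-0.25 0.4 9.4 0;-0.25 0.4 9.4 0")

```text
time: 12.9
eef_pos: [0.4235, -0.2551, 0.0145]
tool_rot: [3.141, -0.0, 0.307]
ft_force: [-0.4, 0.1, 0.3]
finger_gap: 0.0429
```

Request:
servo_tool(steps="0 0 0 0;0 0 0 0;0 0 0 0;0 0 0 0;0 0 0 0;0 0 0 0;0 0 0 0", claw=1)

```text
time: 13.78
eef_pos: [0.4238, -0.2552, 0.0151]
tool_rot: [3.141, -0.001, 0.307]
ft_force: [-0.8, 0.3, 6.2]
finger_gap: 0.0066
```

Request:
servo_tool(steps="0 0 -0.5 0;0 0 -1 0;0 0 -3 0;0 0 -6 0;0 0 -10 0;0 0 -13 0;0 0 -13 0")

```text
time: 14.65
eef_pos: [0.4242, -0.2555, 0.147]
tool_rot: [3.138, -0.002, 0.307]
ft_force: [0.0, -0.2, -0.3]
finger_gap: 0.0063
```

```bash
python3 - <<'E'
from h import *
go(.4,-.05,.15,90); go(.5845,.1515,.08,90); print(env.sense()["ft_force"],env.sense()["qpos"])
E
```

```text
shift cm [  3.91 -20.32  -0.36] twist -72.4
shift cm [ 27.58 -33.96   6.66] twist -72.4
[ 0.04684267 -0.21208198 -0.29449753] [-5.93669981e-01 -2.52810488e-01  1.92872001e+00 -8.57496966e-06
  1.46165008e+00  6.69781203e-01]
```

Request:
servo_tool(steps="2.7 -3.4 0 -8;5.5 -6.8 -0.5 -16;8.2 -10.2 -1 -24;11 -13.6 -1 -32;13.8 -17 -1 -40;16.5 -20.4 -1 -48;19.3 -23.8 -1 -56;22 -27.2 -1 -64;24.8 -30.6 -1 -72.4;27.6 -34 -1 -72.4;27.6 -34 0 -72.4;27.6 -34 0 -72.4")

```text
time: 16.15
eef_pos: [0.5828, 0.1523, 0.1424]
tool_rot: [-3.139, 0.001, 1.571]
ft_force: [-0.1, -0.4, -0.5]
finger_gap: 0.0072
```

```bash
python3 - <<'E'
from h import *
go(.5845,.1515,.016,90); print(env.sense()["ft_force"],env.sense()["finger_gap"])
E
```

```text
shift cm [-0.07  0.21 12.64] twist 0.0
[-0.07949543 -0.39178722 -0.4816939 ] 0.007177201857302692
```

Descend to just above the pocket and look.

Request:
servo_tool(steps="-0.1 0.2 3 0;-0.1 0.2 6 0;-0.1 0.2 9 0;-0.1 0.2 10.5 0;-0.1 0.2 11.1 0;-0.1 0.2 11.1 0;-0.1 0.2 11.1 0")

```text
time: 17.02
eef_pos: [0.5861, 0.1516, 0.0344]
tool_rot: [3.14, -0.0, 1.571]
ft_force: [-0.4, 0.2, 0.1]
finger_gap: 0.0064
```

```bash
python3 - <<'E'
from h import *
t=cap("side"); crop(t,230,80,370,200,5,"b2"); go(.5845,.1515,.016,90); s=env.sense();print(s["ft_force"],s["finger_gap"],s["wrist_torque"])
E
```

```text
shift cm [-0.02 -0.16  1.83] twist 0.0
[-0.18573126 -0.70314756 -0.32416284] 0.006760945933870938 [ 0.02468802  0.00990996 -0.10163052]
```

View pics/b2.png

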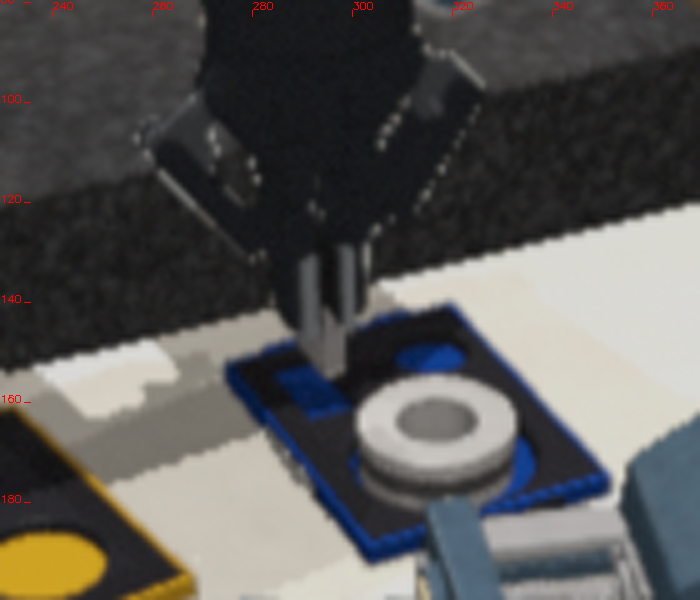

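```bash
python3 - <<'E'
from h import *
t=cap("side")
for p in((.586,.1385,.0216),(.5905,.1385,.0216),(.586,.1385,.003),(.5845,.1335,.0105),(.595,.1335,.0105),(.574,.1335,.0105),(.574,.1755,.003)): print(p,np.round((np.array(proj(t,p))-(229.5,79.5))*5))
E
```

```text
(0.586, 0.1385, 0.0216) [335. 378.]
(0.5905, 0.1385, 0.0216) [346. 376.]
(0.586, 0.1385, 0.003) [337. 419.]
(0.5845, 0.1335, 0.0105) [338. 411.]
(0.595, 0.1335, 0.0105) [363. 404.]
(0.574, 0.1335, 0.0105) [312. 417.]
(0.574, 0.1755, 0.003) [272. 378.]
```

Request:
servo_tool(steps="0.1 -0.2 0.5 0;0.1 -0.2 1 0;0.1 -0.2 1.4 0;0.1 -0.2 1.7 0;0.1 -0.2 1.8 0;0.1 -0.2 1.85 0;0.1 -0.2 1.85 0")

```text
time: 18.0
eef_pos: [0.5839, 0.1526, 0.0161]
tool_rot: [3.141, 0.0, 1.571]
ft_force: [-8.2, -2.5, 14.7]
finger_gap: 0.0068
```

Request:
servo_tool(steps="0 0 -0.05 0;0 0 -0.05 0")

```text
time: 18.25
eef_pos: [0.5837, 0.1526, 0.0161]
tool_rot: [3.141, 0.0, 1.571]
ft_force: [-5.2, -1.2, 10.4]
finger_gap: 0.0066
```

Request:
servo_tool(steps="0 0 -0.05 0;0 0 -0.05 0;0 0 -0.05 0;0 0 -0.05 0", claw=0.4)

```text
time: 18.75
eef_pos: [0.5836, 0.1526, 0.0157]
tool_rot: [-3.141, 0.0, 1.571]
ft_force: [0.2, 0.3, 1.1]
finger_gap: 0.0257
```

Request:
servo_tool(steps="0 0 -2 0;0 0 -5 0;0 0 -9 0;0 0 -13 0;-3 -1 -14 0;-8 -3 -14 0;-13 -5 -14 0;-18 -7 -14 0;-23 -7.4 -14 0;-28 -7.4 -14 0;-33 -7.4 -14 0;-37 -7.4 -14 0")

```text
time: 20.25
eef_pos: [0.5095, -0.2194, 0.1575]
tool_rot: [3.14, 0.001, 1.57]
ft_force: [0.3, 1.0, 0.3]
finger_gap: 0.0256
```

```bash
python3 - <<'E'
from h import *
t=cap("side"); crop(t,230,80,370,200,5,"b3"); go(.510,-.2175,.08,90); 
E
```

```text
shift cm [0.53 0.06 7.73] twist -0.1
```

View pics/b3.png

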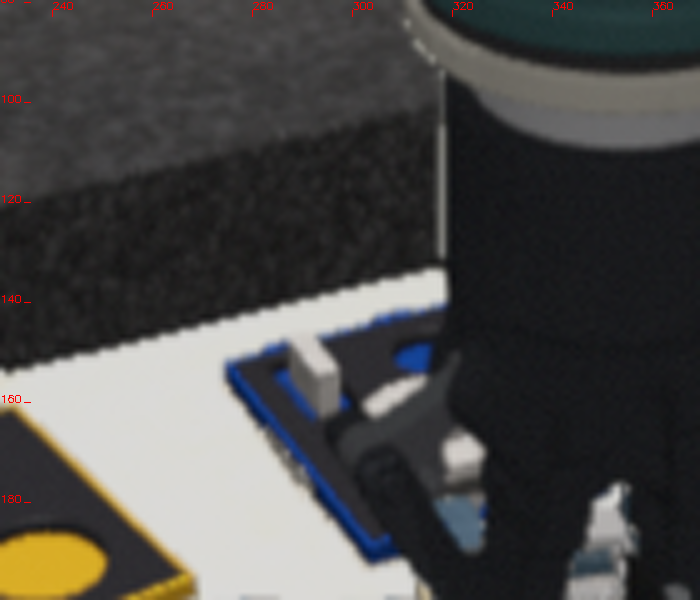

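Request:
servo_tool(steps="0.4 0.05 3 0;0.4 0.05 6 0;0.4 0.05 8 0;0.4 0.05 8.5 0;0.4 0.05 8.5 0", claw=0)

```text
time: 20.92
eef_pos: [0.5105, -0.2135, 0.0717]
tool_rot: [3.141, 0.0, 1.571]
ft_force: [-0.0, 0.3, 0.2]
finger_gap: 0.0427
```

```bash
python3 - <<'E'
from h import *
t=cap("side"); crop(t,290,210,430,320,5,"p1"); go(.510,-.2175,.0105,90); print(np.round((np.array(proj(t,env.sense()["eef_pos"]))-(289.5,209.5))*5))
E
```

```text
shift cm [-0.39 -0.07  6.15] twist 0.0
[277. 287.]
```

View pics/p1.png

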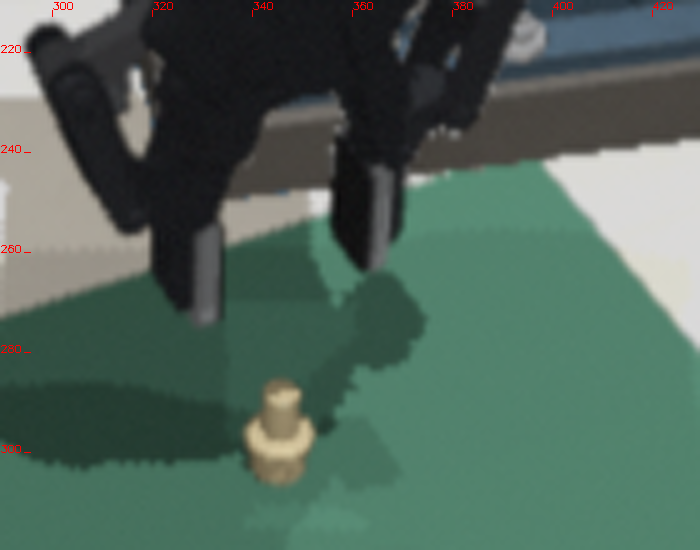

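Request:
servo_tool(steps="-0.4 0 2 0;-0.4 0 4 0;-0.4 0 5.3 0;-0.4 0 6 0;-0.4 0 6.15 0;-0.4 0 6.15 0")

```text
time: 21.72
eef_pos: [0.5104, -0.2175, 0.0097]
tool_rot: [3.141, 0.0, 1.571]
ft_force: [-0.2, -0.4, 0.7]
finger_gap: 0.0425
```

Request:
servo_tool(steps="0 0 0 0;0 0 0 0;0 0 0 0;0 0 0 0;0 0 0 0;0 0 0 0", claw=1, squeeze=40)

```text
time: 22.48
eef_pos: [0.5105, -0.2175, 0.0099]
tool_rot: [3.141, 0.0, 1.571]
ft_force: [-0.6, 0.3, 6.6]
finger_gap: 0.0159
```

Request:
servo_tool(steps="0 0 -0.5 0;0 0 -1 0;0 0 -3 0;0 0 -6 0;0 0 -10 0;0 0 -14 0;0 0 -14.5 0;0 0 -14.5 0")

```text
time: 23.48
eef_pos: [0.5102, -0.2174, 0.155]
tool_rot: [3.141, 0.0, 1.571]
ft_force: [-0.1, -0.1, -0.9]
finger_gap: 0.0157
```

```bash
python3 - <<'E'
from h import *
go(.634,.1545,.1,90); print(env.sense()["ft_force"])
t=cap("side");u,v=map(int,proj(t,env.sense()["eef_pos"])); crop(t,u-60,v-50,u+60,v+50,5,"p2")
E
```

```text
shift cm [37.19 12.39  5.49] twist 0.0
[-0.10958716 -0.06815187 -0.88070066]
```

View pics/p2.png

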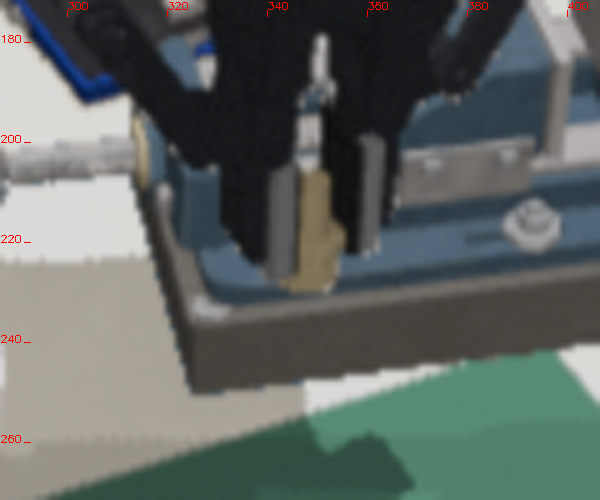

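Request:
servo_tool(steps="2 0.5 -0.5 0;6 2 -1 0;10 3.5 -1 0;14 5 -1 0;18 6.5 -1 0;22 8 -1 0;26 9.5 -1 0;30 11 -1 0;34 12 -1 0;37.2 12.4 -1 0;37.2 12.4 -1 0;37.2 12.4 -1 0")

```text
time: 25.02
eef_pos: [0.6336, 0.1548, 0.1638]
tool_rot: [-3.141, 0.0, 1.572]
ft_force: [-0.4, 0.0, -0.1]
finger_gap: 0.0157
```

Request:
servo_tool(steps="0 0 2 0;0 0 5 0;0 0 8 0;0 0 10.5 0;0 0 12 0;0 0 12.5 0;0 0 12.5 0;0 0 12.5 0")

```text
time: 26.02
eef_pos: [0.6346, 0.1546, 0.0403]
tool_rot: [3.14, -0.0, 1.571]
ft_force: [-0.5, -0.4, -0.4]
finger_gap: 0.0159
```

```bash
python3 - <<'E'
from h import *
go(.634,.1545,.0115,90); s=env.sense(); print(s["ft_force"],s["wrist_torque"])
t=cap("side");crop(t,270,90,390,190,5,"p3")
b=(s["eef_pos"]-(0,0,.0079)); print((np.array(proj(t,b))-(269.5,89.5))*5,(np.array(proj(t,(.634,.1565,.0105)))-(269.5,89.5))*5)
hsv=cv2.cvtColor(t["image"],cv2.COLOR_RGB2HSV)
m=cv2.inRange(hsv,(15,60,60),(33,200,255)); m[:90]=0;m[190:]=0;m[:,:270]=0;m[:,390:]=0
k,_,st,ce=cv2.connectedComponentsWithStats(m); print([ (st[i].tolist(),ce[i].round(1).tolist()) for i in range(1,k) if st[i,4]>15])
m=cv2.inRange(hsv,(108,150,60),(130,255,255)); m[:130]=0;m[190:]=0;m[:,:300]=0;m[:,390:]=0
k,_,st,ce=cv2.connectedComponentsWithStats(m); print([ (st[i].tolist(),ce[i].round(1).tolist()) for i in range(1,k) if st[i,4]>15])
E
```

```text
shift cm [-0.01 -0.06  2.88] twist 0.0
[-0.54754348 -0.40753147 -0.41990156] [ 0.00864203 -0.0021496  -0.0406504 ]
[234.68286617 253.8475937 ] [231.60340833 300.2098013 ]
[([374, 90, 8, 18, 119], [377.3, 98.3]), ([313, 125, 9, 18, 102], [317.2, 134.0])]
[([310, 149, 12, 5, 49], [315.6, 151.1]), ([326, 167, 25, 16, 109], [337.6, 176.4]), ([300, 183, 15, 7, 54], [307.0, 187.2])]
```

Request:
servo_tool(steps="0 -0.05 1 0;0 -0.05 1.8 0;0 -0.05 2.4 0;0 -0.05 2.7 0;0 -0.05 2.85 0;0 -0.05 2.95 0;0 -0.05 2.95 0")

```text
time: 26.95
eef_pos: [0.6337, 0.1547, 0.0109]
tool_rot: [3.141, -0.0, 1.571]
ft_force: [-7.9, -0.8, 10.3]
finger_gap: 0.0158
```

Request:
servo_tool(steps="0 0 -0.05 0;0 0 -0.05 0;0 0 -0.05 0;0 0 -0.05 0", claw=0.3)

```text
time: 27.45
eef_pos: [0.6336, 0.1546, 0.0102]
tool_rot: [-3.142, 0.0, 1.571]
ft_force: [0.1, 0.2, 0.2]
finger_gap: 0.0304
```

Request:
servo_tool(steps="0 0 -1.5 0;0 0 -4 0;0 0 -8 0;0 0 -12 0;0 0 -16 0;-4 -0.5 -17 0;-10 -1 -17 0;-16 -1.5 -17 0;-22 -2 -17 0;-28 -3 -17 0;-34 -4 -17 0;-40 -4.3 -17 0")

```text
time: 28.95
eef_pos: [0.59, -0.2474, 0.1819]
tool_rot: [3.14, 0.001, 1.571]
ft_force: [0.7, 0.0, 0.2]
finger_gap: 0.0299
```

Request:
servo_tool(steps="-3 0 0 0;-6 0 1 0;-9 0 4 0;-9.3 0 7 0;-9.3 0 8 0;-9.3 0 8 0;-9.3 0 8 0", claw=-0.3)

```text
time: 29.82
eef_pos: [0.5913, -0.3383, 0.1022]
tool_rot: [3.14, 0.001, 1.571]
ft_force: [0.3, -0.1, 0.4]
finger_gap: 0.0558
```

```bash
python3 - <<'E'
from h import *
go(.591,-.3385,.009,90)
t=cap("side");crop(t,270,90,390,190,5,"p4")
hsv=cv2.cvtColor(t["image"],cv2.COLOR_RGB2HSV)
m=cv2.inRange(hsv,(15,60,60),(33,200,255)); m[:90]=0;m[190:]=0;m[:,:270]=0;m[:,350:]=0
k,_,st,ce=cv2.connectedComponentsWithStats(m); print([ (st[i].tolist(),ce[i].round(1).tolist()) for i in range(1,k) if st[i,4]>15])
print(proj(t,(.634,.1547,.003)),proj(t,(.634,.1547,.034)))
E
```

```text
shift cm [-0.01 -0.05  9.32] twist 0.0
[([311, 141, 11, 13, 80], [316.0, 147.4])]
(np.float64(316.21896483318056), np.float64(153.25928936083574)) (np.float64(316.1465901422909), np.float64(139.60234704416519))
```

Request:
servo_tool(steps="0 0 3 0;0 0 6 0;0 0 8 0;0 0 9 0;0 0 9.25 0;0 0 9.25 0")

```text
time: 30.62
eef_pos: [0.5911, -0.3387, 0.0087]
tool_rot: [3.141, 0.001, 1.571]
ft_force: [-0.0, 0.3, 0.2]
finger_gap: 0.0553
```

Request:
servo_tool(steps="0 0 0 0;0 0 0 0;0 0 0 0;0 0 0 0;0 0 0 0;0 0 0 0", claw=1, squeeze=50)

```text
time: 31.38
eef_pos: [0.5911, -0.3387, 0.009]
tool_rot: [3.141, 0.001, 1.571]
ft_force: [-1.1, 1.2, 6.2]
finger_gap: 0.0303
```

Request:
servo_tool(steps="0 0 -0.5 0;0 0 -1 0;0 0 -3 0;0 0 -6 0;0 0 -10 0;0 0 -14 0;0 0 -16 0;0 0 -16 0;0 0 -16 0")

```text
time: 32.5
eef_pos: [0.5902, -0.3381, 0.166]
tool_rot: [-3.14, -0.001, 1.571]
ft_force: [-0.3, -0.6, -1.0]
finger_gap: 0.0306
```

```bash
python3 - <<'E'
from h import *
go(.452,.092,.1,90); print(env.sense()["ft_force"],env.sense()["finger_gap"])
E
```

```text
shift cm [ 43.01 -13.8    6.68] twist 0.0
[-0.27762093 -0.60931988 -1.01665054] 0.030622897487655957
```

Request:
servo_tool(steps="2.5 -1 -0.3 0;6 -2 -0.3 0;10 -3.5 -0.3 0;14 -5 -0.3 0;18 -6.5 -0.3 0;22 -8 -0.3 0;26 -9.5 -0.3 0;30 -11 -0.3 0;34 -12.3 -0.3 0;38 -13.3 -0.3 0;41 -13.8 -0.3 0;43 -13.8 -0.3 0")

```text
time: 34.0
eef_pos: [0.4517, 0.0928, 0.1692]
tool_rot: [-3.139, 0.0, 1.572]
ft_force: [0.6, -0.4, -0.3]
finger_gap: 0.0305
```

Request:
servo_tool(steps="0 0 0 0;0 0 2 0;0 0 5 0;0 0 8 0;0 0 11 0;0 0 12.5 0;0 0 13 0;0 0 13 0;0 0 13 0")

```text
time: 35.12
eef_pos: [0.4531, 0.0916, 0.0418]
tool_rot: [3.14, -0.0, 1.571]
ft_force: [-0.2, 0.6, -0.4]
finger_gap: 0.0305
```

```bash
python3 - <<'E'
from h import *
go(.4525,.092,.0105,90); s=env.sense(); print(s["ft_force"],s["finger_gap"])
t=cap("side");crop(t,170,100,310,220,5,"s1")
f=lambda p:((np.array(proj(t,p))-(169.5,99.5))*5).round()
b=s["eef_pos"]-(0,0,.007); print("ring bottom",f(b),"landed",f((b[0],b[1],.003)),"landed top",f((b[0],b[1],.017)),"pocket floor",f((.4523,.0919,.003)),"rim",f((.4523,.0919,.0105)))
E
```

```text
shift cm [ 0.04 -0.07  3.13] twist 0.0
[-0.21065856  0.563571   -0.39399397] 0.03046905733951051
ring bottom [337. 404.] landed [346. 476.] landed top [342. 444.] pocket floor [343. 476.] rim [341. 459.]
```

View pics/s1.png

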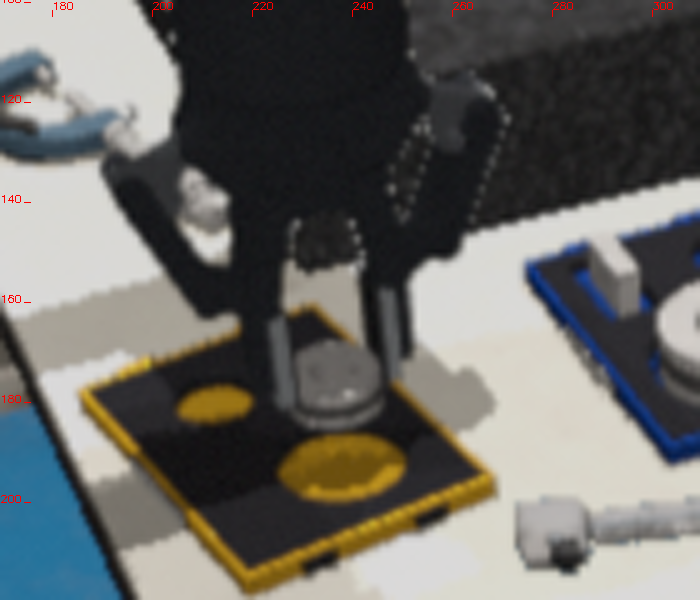

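Request:
servo_tool(steps="0 -0.1 1 0;0 -0.1 2 0;0 -0.1 2.6 0;0 -0.1 2.9 0;0 -0.1 3.1 0;0 -0.1 3.2 0;0 -0.1 3.2 0")

```text
time: 36.05
eef_pos: [0.4518, 0.0916, 0.0099]
tool_rot: [-3.142, 0.0, 1.571]
ft_force: [-10.1, -1.9, 14.2]
finger_gap: 0.0301
```

Request:
servo_tool(steps="0 0 -0.05 0;0 0 -0.05 0;0 0 -0.05 0;0 0 -0.05 0;0 0 -0.05 0", claw=-0.2)

```text
time: 36.67
eef_pos: [0.4516, 0.0915, 0.0093]
tool_rot: [-3.142, 0.0, 1.571]
ft_force: [0.5, -0.8, 0.0]
finger_gap: 0.0513
```

Request:
servo_tool(steps="0 0 -1.5 0;0 0 -4 0;0 0 -8 0;0 0 -12 0;-3 0 -14 0;-8 -0.5 -14 0;-13 -1 -14 0;-18 -1.5 -14 0;-23 -2.3 -14 0;-25.7 -2.3 -13 0;-25.7 -2.3 -10 0;-25.7 -2.3 -8 0")

```text
time: 38.17
eef_pos: [0.4284, -0.1656, 0.089]
tool_rot: [-3.142, -0.0, 1.57]
ft_force: [0.1, 0.9, -0.2]
finger_gap: 0.0514
```

Request:
servo_tool(steps="0 0 0 0;0 0 0 0", claw=0)

```text
time: 38.42
eef_pos: [0.4291, -0.1653, 0.0905]
tool_rot: [3.141, 0.0, 1.572]
ft_force: [-0.2, 0.3, 0.4]
finger_gap: 0.0425
```

```bash
python3 - <<'E'
from h import *
go(.4285,-.1652,.0105,90); s=env.sense(); print(s["ft_force"],s["finger_gap"],s["eef_pos"])
E
```

```text
shift cm [ 0.01 -0.07  8.  ] twist 0.0
[-0.16746979  0.27021391  0.40692199] 0.04253385740327698 [ 0.42914618 -0.16529561  0.09047679]
```

Request:
servo_tool(steps="0 0 3 0;0 0 5.5 0;0 0 7 0;0 0 7.8 0;0 0 8 0;0 0 8 0")

```text
time: 39.17
eef_pos: [0.429, -0.1656, 0.0099]
tool_rot: [3.141, 0.0, 1.571]
ft_force: [0.5, -0.2, 0.4]
finger_gap: 0.0425
```

Request:
servo_tool(steps="0 0 0 0;0 0 0 0;0 0 0 0;0 0 0 0;0 0 0 0;0 0 0 0", claw=1, squeeze=40)

```text
time: 39.92
eef_pos: [0.4289, -0.1656, 0.0099]
tool_rot: [3.141, 0.0, 1.571]
ft_force: [-2.0, -0.5, 5.5]
finger_gap: 0.0155
```

Request:
servo_tool(steps="0 0 -0.5 0;0 0 -1 0;0 0 -3 0;0 0 -6 0;0 0 -9 0;0 0 -12 0;0 0 -12 0;0 0 -12 0")

```text
time: 40.92
eef_pos: [0.4285, -0.1654, 0.1289]
tool_rot: [-3.141, -0.0, 1.571]
ft_force: [-0.2, -0.5, -0.4]
finger_gap: 0.0155
```

```bash
python3 - <<'E'
from h import *
go(.4215,.147,.04,90); s=env.sense(); print(s["ft_force"],s["finger_gap"],s["eef_pos"])
E
```

```text
shift cm [31.23 -0.69  8.89] twist 0.0
[-0.21034046 -0.50524995 -0.43910585] 0.015465918479979548 [ 0.42846962 -0.16535233  0.12889698]
```

Request:
servo_tool(steps="2.5 0 0 0;7 -0.2 0 0;12 -0.4 0 0;17 -0.5 0 0;22 -0.6 0 0;26.5 -0.7 0 0;30 -0.7 0 0;31.2 -0.7 0 0;31.2 -0.7 3 0;31.2 -0.7 6 0;31.2 -0.7 8 0;31.2 -0.7 8.7 0")

```text
time: 42.42
eef_pos: [0.4209, 0.1458, 0.0407]
tool_rot: [-3.139, 0.001, 1.57]
ft_force: [0.3, 0.1, 0.5]
finger_gap: 0.0159
```

Request:
servo_tool(steps="0 0 0.2 0;0 0 0.2 0;0 0 0.2 0")

```text
time: 42.8
eef_pos: [0.4219, 0.1466, 0.041]
tool_rot: [3.141, -0.0, 1.571]
ft_force: [-0.5, -0.1, 0.2]
finger_gap: 0.0158
```

```bash
python3 - <<'E'
from h import *
go(.4215,.147,.0105,90); s=env.sense(); print(s["ft_force"],s["finger_gap"],s["eef_pos"])
E
```

```text
shift cm [ 0.04 -0.05  3.05] twist 0.0
[-0.49180676 -0.07220148  0.23040944] 0.015769662640542238 [0.42193427 0.14660244 0.04096119]
```

Request:
servo_tool(steps="0.1 0 1 0;0.1 0 1.8 0;0.1 0 2.4 0;0.1 0 2.75 0;0.1 0 2.95 0;0.1 0 3.05 0;0.1 0 3.05 0")

```text
time: 43.68
eef_pos: [0.4218, 0.1476, 0.0109]
tool_rot: [-3.142, -0.0, 1.571]
ft_force: [-7.8, -2.6, 14.7]
finger_gap: 0.0157
```

Landed at the expected height. Release, retreat clear and make the final check.

Request:
servo_tool(steps="0 0 -0.05 0;0 0 -0.05 0;0 0 -0.05 0;0 0 -0.05 0;0 0 -0.05 0", claw=0.3)

```text
time: 44.3
eef_pos: [0.4216, 0.1475, 0.0102]
tool_rot: [-3.141, 0.0, 1.571]
ft_force: [0.8, -0.2, -0.3]
finger_gap: 0.03
```

Request:
servo_tool(steps="0 0 -1.5 0;0 0 -4 0;0 0 -8 0;0 0 -12 0;0 0 -16 0;-4 0 -20 0;-10 0 -22 0;-16 0 -22 0;-22 0 -22 0;-28 0 -22 0;-33 0 -22 0;-37 0 -22 0")

```text
time: 45.8
eef_pos: [0.4211, -0.2244, 0.2315]
tool_rot: [3.141, 0.001, 1.57]
ft_force: [0.6, -0.4, 0.2]
finger_gap: 0.0296
```

Request:
servo_tool(steps="-3 0 0 0;-8 0 0 0;-13 0 0 0;-15 0 0 0;-15 0 0 0;-15 0 0 0;-15 0 0 0")

```text
time: 46.68
eef_pos: [0.4219, -0.3715, 0.2308]
tool_rot: [3.141, 0.0, 1.572]
ft_force: [0.2, -0.4, -0.9]
finger_gap: 0.03
```

```bash
python3 - <<'E'
from h import *
t=cap("top"); c=cap("side")
crop(t,155,170,255,335,3.5,"a"); crop(c,175,110,365,235,2.3,"b1x"); crop(c,235,250,485,400,1.75,"b2x")
A,B,C=[cv2.imread(f"pics/{n}.png") for n in("a","b1x","b2x")]
out=np.zeros((600,800,3),np.uint8); out[:A.shape[0],:A.shape[1]]=A; x=A.shape[1]+5
for im,y in((B,0),(C,B.shape[0]+5)):
    h,w=min(im.shape[0],600-y),min(im.shape[1],800-x); out[y:y+h,x:x+w]=im[:h,:w]
cv2.imwrite("pics/final.png",out)
E
```

```text
(no output)
```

The viewer's limit is reached, so I'll run the final checks numerically.

```bash
python3 - <<'E'
from h import *
t=cap("top"); c=cap("side")
def blob(im,lo,hi,box,hs=True):
    h=cv2.cvtColor(im["image"],cv2.COLOR_RGB2HSV); m=cv2.inRange(h,lo,hi); k=np.zeros_like(m); a,b,d,e=box; k[b:e,a:d]=m[b:e,a:d]
    n,_,st,ce=cv2.connectedComponentsWithStats(k); return [(st[i].tolist(),ce[i].round(1).tolist()) for i in range(1,n) if st[i,4]>6]
for n,p in dict(ringL=(.6067,.0907,.025),block=(.5838,.1546,.023),brass=(.6336,.1546,.034),ringS=(.4518,.0916,.017),black=(.4218,.1476,.031)).items():
    print(n,"top px",np.round(proj(t,p),1),"side px",np.round(proj(c,p),1))
print("top white",blob(t,(0,0,130),(180,60,255),(172,186,236,228)),blob(t,(0,0,130),(180,60,255),(200,275,226,300)))
print("side white ringS",blob(c,(0,0,110),(180,60,255),(222,172,255,206)))
def ascii(im,u0,v0,u1,v1):
    h=cv2.cvtColor(im["image"],cv2.COLOR_RGB2HSV)[v0:v1,u0:u1].astype(int)
    for r,row in enumerate(h): print(v0+r,"".join("y" if s>120 and 15<H<35 and V>70 else "b" if s>120 and 100<H<135 and V>70 else "#" if V<60 else "+" if V<110 else "." for H,s,V in row))
ascii(c,195,160,232,190); print(); ascii(t,170,288,198,316); print(); ascii(c,295,150,345,185); print(); ascii(t,198,186,240,226)
print("stay",blob(t,(0,0,150),(180,50,255),(425,290,450,315)),blob(t,(0,0,150),(180,50,255),(400,245,430,275)))
E
```

```text
ringL top px [214.2 205.2] side px [317.  164.1]
block top px [180.2 216.8] side px [292.2 150.6]
brass top px [179.8 189.7] side px [316.  139.7]
ringS top px [211.2 287.4] side px [237.2 188.6]
black top px [178.2 303. ] side px [210.8 169.6]
top white [([178, 188, 6, 5, 24], [180.2, 190.0]), ([183, 188, 6, 8, 25], [186.1, 192.2]), ([199, 191, 31, 30, 551], [214.4, 205.6]), ([173, 215, 16, 5, 77], [180.2, 217.1])] [([203, 279, 19, 18, 210], [212.2, 287.8])]
side white ringS [([246, 172, 9, 9, 45], [251.3, 174.7]), ([228, 183, 19, 13, 208], [237.0, 189.0])]
160 .....................................
161 .....................................
162 ..................................yy+
163 .................................++##
164 .........................yyyyyy+#####
165 .......................yyyyy++#######
166 ......................yyyy+##########
167 ....................yyy+#############
168 ...................y++###############
169 ...............++++##################
170 .............+++++###################
171 ..........yy+#+++####################
172 ...yyyyyy++################
[... 4848 characters left out ...]
3 ###............................#+bbb++bb+.
214 ###+..........................+#bbbb++bb+.
215 +###.........................+#+bbb+++bbb+
216 ####+.......................+##bbbb#++bbb+
217 +++##+.....................+##bbbb++++bbb+
218 #+####b...................+##+bbb+++++bbb+
219 #+++##bb+...............++#+bbbb++++++bb++
220 ++#++##+bb+...........++##bbbbb+++++++bb++
221 #+++++##+bbb+++++++++###+bbbbb#+++++++bb+.
222 ++#+++#+#+bbbbbbb+#+bbbbbbbb++++++++++bb..
223 ++++#++++##+bbbbbbbbbbbbbb++++++++++++bb..
224 +#++#+++++++#+++bbbbbb++#+++++++++++++bb..
225 ++++++++++++++++++##++++++++++++++++++bb..
stay [([437, 298, 10, 11, 70], [441.4, 302.7])] [([412, 255, 13, 13, 134], [418.4, 260.9])]
```

```bash
python3 -c "
from h import *
print(workorder.sign_off(), env.sense()['time'])"
```

```text
the job is handed in; nothing more can be done
the job is handed in; nothing more can be done
```

Both kits are made up and the job is handed in, at about 47 s on the robot's clock. I placed the large ring, gauge block and brass pin in the blue tray, then the small ring and black pin in the yellow tray, in that order.

- **Landing:** each part was lowered until it touched down, at the height expected for the pocket floor, and then released. The wrist force stayed below about 15 N in every reading at the end of a move.
- **Position after release:** in the last top images, the tops of both rings, the block and the brass pin lie within about 1 px (2 mm) of where seated parts should appear. The black pin stands upright with the pocket floor visible round it.
- **Large ring:** it sits 2–4 mm off its pocket centre, still lying flat on the floor.
- **Left in place:** the steel pin and loupe are where they first stood, to within about 1 px.
- **Checks that failed or disagreed:**
  - I could not view a final picture because the viewer's limit was reached, so the last check was done from pixel data only.
  - The arm hid the blue tray from the side camera then, so its final state rests on the top view and earlier side views of each of its parts in place.
  - The gripper read about 3 mm under the true part width on every grasp, a constant offset.

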